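# Put the viscometer spindle back on its carousel and clear the trays

### The job

First turn the spindle carousel until its empty fork is over the red loading mark, then hang the spindle from the orange tray in that fork and leave the carousel standing there. Next set the jar left in the orange tray upright in the free place of the white tray, and finally slide the emptied orange tray along the table onto the green parking bay, square and up against its stop bar. Keep the spindle and the jars upright, do not lift the orange tray, and leave the white tray with its own jar, the red case and the white dish where they are.

Things in the scene. Friction and masses are not known exactly. Their poses are not given: they have to be found in the camera images.
- hub (a point): Point on the carousel's vertical turning axis, level with the top of its black plate (190 mm above the table; fixed). The plate is 180 mm across, with five aluminium forks around it, 72 degrees apart: four hold spindles for good, one is empty. Above the plate rise only the blue finger well (25 mm) and the hung spindles' collars and brass heads (39 mm).
- stand: Carousel's fixed foot: grey disc 230 mm across, 14 mm high, origin at the centre of its underside on the axis, with a red pointer (22 mm wide) along its +x reaching 178 mm from the axis. The forks above sweep a circle of 140 mm radius; hung discs reach down to 89 mm above the table.
- load_mark (a point): Loading mark: fixed point straight above the red pointer, 190 mm above the table and 107 mm out from the carousel's axis. The point empty_fork must come here.
- empty_fork (a point): Hanging place in the empty fork, level with the prongs' tops (190 mm up), 107 mm from the axis; turns with the carousel, x outward. Two prongs 8 mm wide leave a 16 mm gap, open outward, closed 90 mm from the axis. Their ends (134 to 140 mm out) stand up 8 mm. The stem comes in level from outside, collar above the upturned ends, then is lowered until the collar rests on the prongs.
- finger_well (a point): Blue open-topped round well on the black plate for turning it with fingertips: bore 54 mm, wall 4 mm, 25 mm deep; this point is the centre of its floor (190 mm above the table), 55 mm from the axis, opposite the empty fork. Turns with the carousel.
- carousel (a joint): Carousel angle in rad, growing anticlockwise seen from above. The empty fork is over the loading mark at 0 and again at 6.283; starts lie between 0.9 and 5.4, and it turns from -1.2 to 7.5. It turns against a friction of about 0.12 N m and stays where it is left.
- spindle: The loose spindle, 140 mm tall, 0.14 kg or so, standing upright in the orange tray. Origin at the centre of the underside of its steel disc (44 mm across, 6 mm thick), z up along the stem. Stem 8 mm thick; collar 30 mm across from 101 to 105 mm above the origin; brass head to be gripped, 22 mm across, from 105 to 140 mm.
- spindle_collar (a point): Centre of the underside of the loose spindle's collar, 101 mm above its origin; it rests on the prongs when hung.
- tray_a: Orange tray, 85 mm along its x, 160 mm along y, about 0.25 kg, loose. Origin: centre of underside. Walls 28 mm high, 5 mm thick; floor 5 mm. A middle wall along its x (10 mm thick, 75 mm long, top 60 mm above the table) is the grip and parts two places, 75 by 70 mm, centred 40 mm either side along y. One holds the spindle, the other jar_a, either way round.
- jar_a: Amber jar with a white lid, upright in the orange tray: 50 mm across, 78 mm tall, about 0.15 kg. Origin at the centre of its underside.
- tray_b: White tray, same shape and size as the orange one, loose; its long y axis lies roughly along the robot's x. Origin at the centre of its underside.
- free_place (a point): Centre of the floor of the white tray's empty place (75 by 70 mm), 40 mm from the tray's origin along its +y, 5 mm above the table.
- jar_b: Jar like jar_a, already in the white tray's other place (40 mm along the tray's -y). Stays there.
- bay: Green painted rectangle on the table, 85 by 160 mm, flat, fixed: where the orange tray belongs. Origin at its centre; x points to its stop bar (aluminium, 16 mm high, 180 mm long), whose near face lies 42.5 mm from the origin. A tray in place has its origin over this one, its long side against the bar.
- case: Red and grey plastic case, 79 by 124 by 75 mm, beyond the bay. Leave alone. Origin at the centre of its underside.
- dish: White porcelain bowl, 90 mm across, 40 mm high. Leave alone. Origin at the centre of its underside.
Mind the look-alikes: they are no part of the job. What is meant by the spindle is not purple or turquoise, and is the larger of those in its own colour.

How it is judged:
By the outcome, as a careful person would: the job done as asked, in the order asked, and still so for the second after the job is handed in, with the robot touching nothing.
It also fails if it takes over 72 s, if anything falls off the work surface, if the arm or the gripper's body presses on something with over 40 N, if the wrist force passes 120 N, or if a joint passes its speed limit or range.

### The arm

A 6-joint arm with a two-finger parallel gripper is mounted at the origin on the work surface. World frame = base frame: x ahead of the robot, y to its left, z up, the work surface at z = 0. Lengths are in mm, angles in rad, forces in N, time in s.
With the tool pointing down it reaches from about 300 to 775 mm from the base axis. Payload 14.6 kg.
Tool frame: the origin (TCP) lies between the finger pads; the fingertips stand ahead of it and the grasp point (between the pads) lies 6 mm ahead of it (robot.tips_ahead is the z of the fingertips in the tool frame, in mm); z points along the fingers, y is the line along which they close (so a half turn about z gives the same grasp; the last joint's range is limited). The gripper opens to 85 mm and grips with 20 to 120 N. Pads are 22 mm wide; open, the fingers measure 114 mm over their backs; the gripper's body (76 mm by 85 mm) begins 54 mm behind the grasp point. The pads swing forward as they close: fully open they stand 13 mm farther back than shut.
Start: joints at [1.244, 0.3, 1.521, -0, 1.321, -0.067], TCP at [141.286, 531.534, 256.281] pointing down, gripper open.
Joint ranges: [-3.03, 3.03], [-0.79, 2.21], [0.23, 2.52], [-1.04, 4.18], [0, 3.07], [-2.55, 2.55]. Speed limits (rad/s): [2.22, 2.22, 2.57, 3.14, 3.14, 3.14].

### API

Orientations are given as a unit quaternion [x, y, z, w].
In Python, from rig import robot gives the robot as it stands. The module is installed in compiled form; this text tells all that it offers. Calls block until the motion is done:
- robot.movep(position, orientation): joint-space move of the TCP to a pose.
- robot.servo_line(position, ori=None, vel=150, until_force=None): straight line of the TCP; ori=None keeps the orientation; vel is the mean speed in mm/s. With until_force (N) it stops when the force on the tool has changed by that much, and returns True; else False.
- robot.move_j(angles): joint-space move.
- robot.open_gripper() and robot.close(): open the fingers fully, or close them until they stop; the grip force is fixed at half the most.
- robot.sleep(seconds).
- robot.ik(position, orientation): joint angles nearest the present ones, or None.
- robot.state(): the state.
- robot.camera(name): name is "side" or "top" or "wrist"; returns the picture (384x512x3 uint8, red, green, blue); there is no depth.
- robot.get_calibration(name): a dict with "fx", "fy", "cx", "cy" (pixels), "cam_to_world" (4x4, takes a point from camera to world coordinates). Camera axes: x right, y up, looking along -z (the intrinsics and any distortion apply to the point x, -y, -z); pixel columns grow to the right and rows downward; lengths in mm; the calibration is good to about 2 mm. The wrist camera is an equidistant fisheye: a pixel r from the principal point sees the ray r / f radians off the axis. A picture is of the moment at which its call begins: read the wrist's pose just before it. get_calibration takes no time and is no camera call; for the wrist camera it gives the pose at the moment of the call.
A pose or a line that the arm cannot do raises robot.PlanningError and nothing moves.
- robot.hand_in(): hands the job in; it is judged then, once.
The state is a dict: "time_s": time; "joints": joint angles; "joint_vel": joint speeds; "effort": joint torques, N m; "ee_pos": TCP position; "tcp_rot": TCP orientation; "wrist_force": force on the tool from outside, world axes, zero at the start; "torque": the same for the moment, N m; "width": finger opening in mm; "grasp_force": force on a finger pad.
Only numpy, scipy, OpenCV 4.12 (cv2) and the standard library are available. Lean on these libraries where they do the work, as an engineer would, in place of code of your own. Each camera call takes 0.05 s, during which the arm holds its last target. There are 200 camera calls.

## Working session

There is one attempt and no reset: what is moved stays moved. The work goes in short steps, each a Python script; the robot and the scene stay as the last script left them, time stands still between calls to the robot, and variables do not carry over. Pictures are saved under pics/ and viewed, at most 13 in all, crops included, and the job is handed in when it is done.

```bash
mkdir -p pics
python3 - <<'E'
from rig import robot
import cv2,numpy as np
a=robot.camera("top");b=robot.camera("side")
cv2.imwrite("pics/top.png",cv2.resize(a[:,:,::-1],(800,600)))
cv2.imwrite("pics/side.png",cv2.resize(b[:,:,::-1],(800,600)))
np.save("top.npy",a);np.save("side.npy",b)
np.set_printoptions(suppress=True,precision=4)
for n in("top","side","wrist"):
    c=robot.get_calibration(n);print(n,{k:(np.round(v,4).tolist()) for k,v in c.items()})
s=robot.state();print(s,robot.tips_ahead)
E
```

```text
top {'fx': 392.5119, 'fy': 392.5119, 'cx': 255.3038, 'cy': 198.8249, 'cam_to_world': [[0.0265, 0.9834, -0.1793, 403.3476], [-0.9996, 0.0259, -0.0055, -11.2957], [-0.0008, 0.1794, 0.9838, 1015.1815], [0.0, 0.0, 0.0, 1.0]]}
side {'fx': 380.2973, 'fy': 380.2973, 'cx': 256.4887, 'cy': 183.2666, 'cam_to_world': [[-0.8357, 0.3649, -0.4105, 199.1394], [-0.549, -0.5757, 0.606, 494.2116], [-0.0152, 0.7317, 0.6814, 703.6498], [0.0, 0.0, 0.0, 1.0]]}
wrist {'fx': 297.3186, 'fy': 297.3186, 'cx': 254.5849, 'cy': 191.9197, 'cam_to_world': [[0.2571, -0.9237, -0.2839, 68.6785], [0.9664, 0.2453, 0.0769, 550.3872], [-0.0014, -0.2941, 0.9558, 373.9057], [0.0, 0.0, 0.0, 1.0]]}
{'time_s': 0.1, 'joints': array([ 1.2444,  0.3004,  1.5216,  0.    ,  1.3207, -0.0666]), 'joint_vel': array([-0.0002, -0.0019, -0.0022,  0.0007, -0.0023,  0.0013]), 'effort': array([  0.0014, -54.4386, -36.2364,  -0.    ,   0.003 ,   0.    ]), 'ee_pos': array([141.222 , 531.3638, 255.7682]), 'tcp_rot': array([ 0.1295,  0.9916, -0.0005, -0.0001]), 'wrist_force': array([-0.2109, -0.2535,  0.9936]), 'torque': array([ 0.0069, -0.0402,  0.0107]), 'grasp_force': 0.0, 'width': 85.04176212079645} 25.0
```

View pics/top.png

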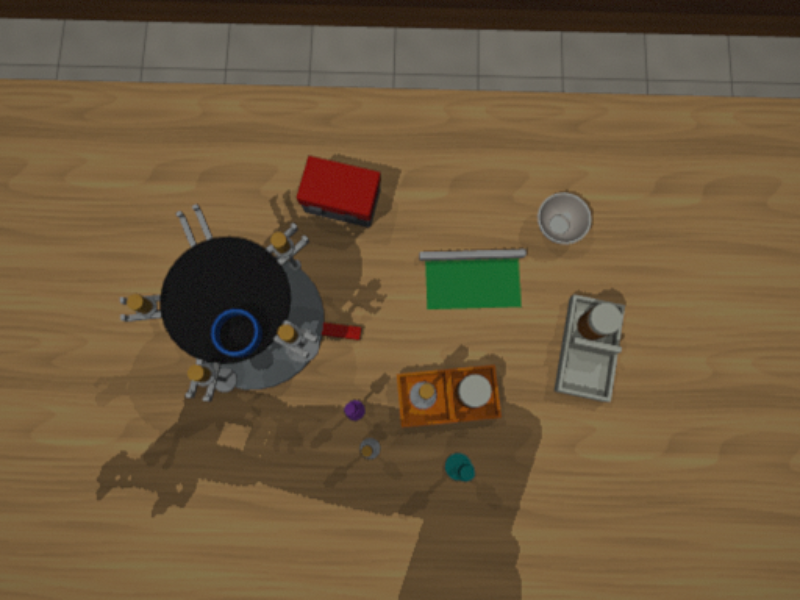

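View pics/side.png

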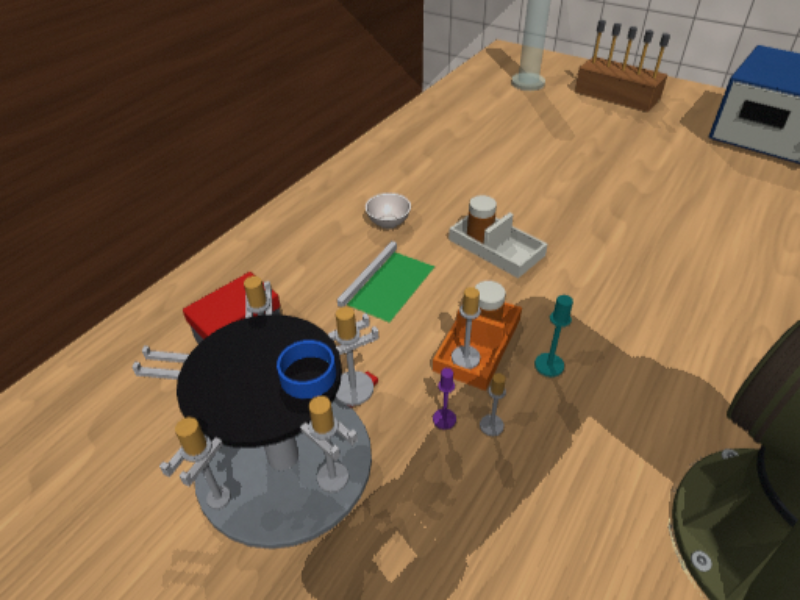

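Top view (800x600): hub about (228,298), blue well (236,332), empty fork (195,222), and the pointer tip (360,332). The orange tray is centred near (449,396), with the spindle left at (427,392) and the jar right at (474,391). The white tray is at (590,348) with its free place at the bottom, the bay at (473,283), and its bar above. The side view agrees, and shows the small spindle outside the tray as the look-alike.

```bash
cat > v.py <<'E'
import numpy as np,cv2
from rig import robot
K={}
def ray(n,uv,c=None):
    c=c or robot.get_calibration(n); uv=np.atleast_2d(np.asarray(uv,float))
    x=(uv[:,0]-c["cx"])/c["fx"]; y=(uv[:,1]-c["cy"])/c["fy"]
    if n=="wrist":
        r=np.hypot(x,y)+1e-12; s=np.sin(r)/r; d=np.c_[x*s,-y*s,-np.cos(r)]
    else: d=np.c_[x,-y,-np.ones_like(x)]
    M=np.array(c["cam_to_world"]); return M[:3,3],d@M[:3,:3].T
def plane(n,uv,z,c=None):
    o,d=ray(n,uv,c); return (o+d*((z-o[2])/d[:,2])[:,None])[:,:2]
def hsv(im): return cv2.cvtColor(im,cv2.COLOR_RGB2HSV)
def blobs(m,amin=30):
    cs,_=cv2.findContours(m.astype(np.uint8),cv2.RETR_EXTERNAL,cv2.CHAIN_APPROX_NONE)
    return sorted([c[:,0,:] for c in cs if cv2.contourArea(c)>=amin],key=lambda c:-cv2.contourArea(c))
def rect(p):
    (c,s,a)=cv2.minAreaRect(p.astype(np.float32)); return np.round(c,1),np.round(s,1),round(a,1)
def circ(p):
    A=np.c_[2*p,np.ones(len(p))]; s=np.linalg.lstsq(A,(p**2).sum(1),rcond=None)[0]
    return s[:2],np.sqrt(s[2]+s[:2]@s[:2])
E
python3 - <<'E'
from v import *
np.set_printoptions(suppress=True,precision=1)
a=np.load("top.npy");h=hsv(a);H,S,V=[h[...,i].astype(int) for i in range(3)]
box=lambda x0,x1,y0,y1:np.pad(np.ones((y1-y0,x1-x0),bool),((y0,384-y1),(x0,512-x1)))
blue=(H>100)&(H<125)&(S>120)&(V>60)
for c in blobs(blue)[:2]:
    p=cv2.convexHull(c)[:,0];print("well",circ(plane("top",p,215)),len(c))
blk=(V<40)&box(90,200,140,240)|(blue&box(90,200,140,240))
c=blobs(blk)[0];p=cv2.convexHull(c)[:,0];w=plane("top",p,190);print("hub",circ(w),w.min(0),w.max(0))
red=((H<6)|(H>174))&(S>180)&(V>60)
for c in blobs(red):print("red px",c.mean(0),rect(plane("top",c,10)))
g=(H>50)&(H<75)&(S>150);
for c in blobs(g)[:1]:print("bay",rect(plane("top",c,0)))
o=(H>6)&(H<16)&(S>190)&(V>60)
for c in blobs(o&box(240,330,220,285))[:2]:
    for z in(0,28):print("orange",c.mean(0),rect(plane("top",cv2.convexHull(c)[:,0],z)))
wh=(S<60)&(V>100)&box(340,410,180,262)
for c in blobs(wh)[:2]:print("white",c.mean(0),rect(plane("top",cv2.convexHull(c)[:,0],28)),)
wh=(S<60)&(V>100)&box(285,320,230,270)
for c in blobs(wh)[:2]:print("lid a",circ(plane("top",cv2.convexHull(c)[:,0],83)))
br=(H>14)&(H<24)&(S>130)&(V>100)&box(262,282,240,258)
for c in blobs(br,5)[:3]:print("brass",c.mean(0),circ(plane("top",cv2.convexHull(c)[:,0],145)))
cv2.imwrite("pics/crop.png",cv2.resize(a[120:290,60:410,::-1],(800,389),interpolation=cv2.INTER_CUBIC))
s=np.load("side.npy");cv2.imwrite("pics/crops.png",cv2.resize(s[150:310,90:350,::-1],(800,492),interpolation=cv2.INTER_CUBIC))
E
```

```text
well (array([515.6, 209.6]), np.float64(31.45937506862457)) 85
hub (array([564.1, 232.2]), np.float64(88.50107712508046)) [476.4 143.7] [651.8 321.1]
red px [216.4 119.6] (array([801.6, 106.2]), array([130.6,  89. ]), 77.6)
red px [218.2 211.5] (array([550.4,  89.7]), array([62. , 20.5]), 85.1)
bay (array([ 639.1, -128.7]), array([ 81.5, 155.3]), 3.1)
orange [288.1 252.6] (array([449.8, -89.8]), array([ 86.7, 164.1]), 6.9)
orange [288.1 252.6] (array([448.5, -87.6]), array([ 84.3, 159.5]), 6.9)
white [374.8 229.1] (array([ 532.3, -318.8]), array([ 84.8, 161.1]), 79.4)
white [390.  205.1] (array([ 580.1, -347.5]), array([56.7, 52. ]), 66.2)
lid a (array([ 454.7, -123.3]), np.float64(23.78519418352041))
brass [272.6 249.9] (array([448.8, -47.6]), np.float64(10.197997773943058))
```

View pics/crop.png

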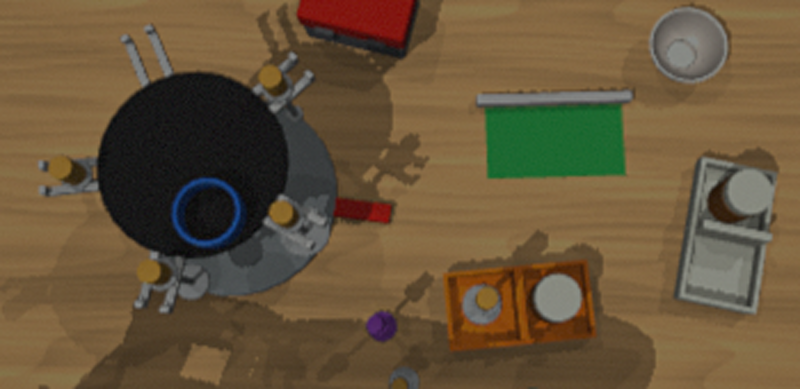

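```bash
cat >> v.py <<'E'
def down(psi):
    t=np.radians(psi)/2; return [float(np.cos(t)),float(np.sin(t)),0.,0.]
def line(x,y,z,v=150,f=None,psi=None):
    return robot.servo_line([float(x),float(y),float(z)],ori=None if psi is None else down(psi),vel=v,until_force=f)
def st(*m):
    s=robot.state();print(*m,"t",round(s["time_s"],2),"p",np.round(s["ee_pos"],1),"F",np.round(s["wrist_force"],1),"w",round(s["width"],1),"g",round(s["grasp_force"],1))
def ud(a): return np.array([np.cos(np.radians(a)),np.sin(np.radians(a))])
HUB=np.array([564.1,232.2])
E
python3 - <<'E'
from v import *
w=HUB+55*ud(205)
print(robot.ik([w[0],w[1],300.],down(85)))
robot.close();robot.movep([w[0],w[1],290.],down(85));st("above")
print(line(*w,219,120,8));st("in")
for a in np.linspace(205,85-10.6,7)[1:]:
    p=HUB+55*ud(a);line(*p,219,90);st(round(a))
p=HUB+53*ud(79);line(*p,219,60);line(*p,290,200)
robot.movep([560,90,330],down(85));st()
c=robot.get_calibration("wrist");im=robot.camera("wrist");np.save("w1.npy",im);np.save("w1c.npy",c,allow_pickle=True)
t=robot.camera("top");np.save("top2.npy",t)
cv2.imwrite("pics/w1.png",cv2.resize(im[:,:,::-1],(800,600),interpolation=cv2.INTER_CUBIC))
E
```

```text
[ 3.19966801e-01  2.81650988e-01  1.44274788e+00 -4.44089210e-16
  1.41719379e+00  4.07233264e-01]
above t 2.67 p [513.9 209.7 290. ] F [-0.3  0.3 -0.2] w 0.1 g 0.0
False
in t 3.41 p [514.4 209.2 219.7] F [-0.1 -1.   0.9] w 0.2 g 0.0
183 t 3.79 p [509.  229.8 219.2] F [-0.2  0.1  1.4] w -0.2 g 0.0
161 t 4.17 p [511.9 250.  218.8] F [-1.3  0.8  0.3] w 0.0 g 0.0
140 t 4.56 p [522.1 267.7 218.8] F [ 0.5  0.5 -0.2] w 0.0 g 0.0
118 t 4.94 p [538.2 280.6 218.8] F [-0.7 -0.5  1.4] w -0.2 g 0.0
96 t 5.33 p [558.  286.7 218.8] F [-0.2  0.1  0.4] w 0.3 g 0.0
74 t 5.71 p [578.7 285.1 218.9] F [-0.1  0.3 -0.2] w -0.3 g 0.0
t 7.28 p [560.   90.9 329.3] F [0.  0.4 0.2] w 0.1 g 0.0
```

View pics/w1.png

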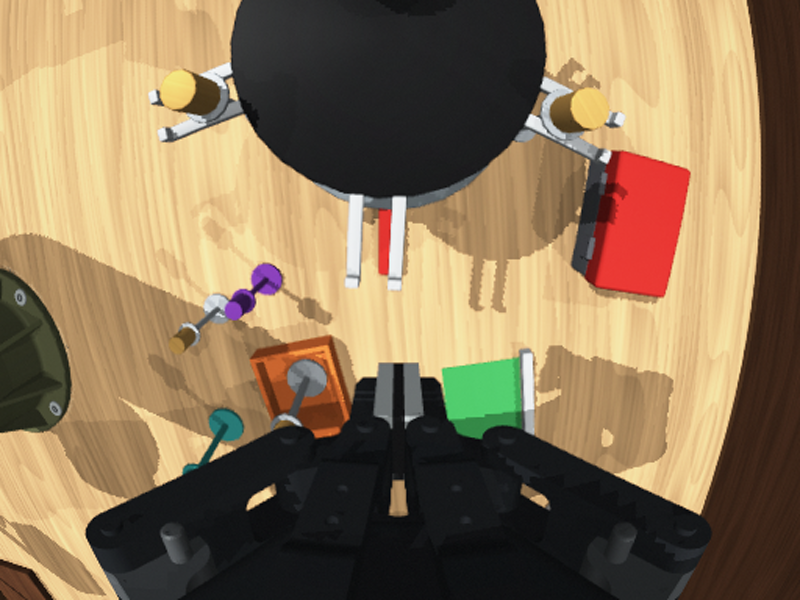

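The empty fork now points close to the pointer: prong ends at about (352,283) and (395,285), with red visible between them. I'll measure the residual angle in both views.

Run:
```python
from v import *
np.set_printoptions(suppress=True,precision=1)
c=np.load("w1c.npy",allow_pickle=True).item();im=np.load("w1.npy");h=hsv(im);H,S,V=[h[...,i].astype(int) for i in range(3)]
def box(x0,x1,y0,y1):
    m=np.zeros((384,512),bool);m[y0:y1,x0:x1]=1;return m
# prongs in wrist
pr=(S<40)&(V>120)&box(218,265,128,190)
ms=[]
for b in blobs(pr,40):
    w=plane("wrist",b,190,c);print("prong",len(b),b.mean(0),rect(w))
    mid=[b[b[:,1]==r].mean(0) for r in range(130,175)if (b[:,1]==r).sum()>1]
    q=plane("wrist",mid,190,c);d=np.polyfit(q[:,1],q[:,0],1);ms.append(d);print(" line dx/dy",d[0],np.degrees(np.arctan2(-1,-d[0])),"x@y125",np.polyval(d,125))
blk=(V<60)&(S<120)&box(140,355,0,135);b=blobs(blk)[0]
k=(b[:,1]>20)&(b[:,1]<131)&(np.abs(b[:,0]-142)>0)
w=plane("wrist",b[k],190,c)
from scipy.optimize import least_squares
r=least_squares(lambda p:np.hypot(*(w-p).T)-90,HUB,loss="soft_l1");print("hub wrist",r.x,"res",np.abs(r.fun).mean())
r=least_squares(lambda p:np.hypot(*(w-p[:2]).T)-p[2],[*HUB,90],loss="soft_l1");print("hub free r",r.x)
red=((H<6)|(H>174))&(S>150)&box(235,262,130,185)
for b in blobs(red,20):print("pointer",[ (rect(plane("wrist",b,z,c))) for z in(2,14)],plane("wrist",b,14,c).min(0))
for n,x in(("top",np.load("top2.npy")),):
    hh=hsv(x);H2,S2,V2=[hh[...,i].astype(int) for i in range(3)]
    blue=(H2>100)&(H2<125)&(S2>120)&(V2>60)
    for b in blobs(blue)[:1]:print("well2",circ(plane(n,cv2.convexHull(b)[:,0],215)))
    cv2.imwrite("pics/t2.png",cv2.resize(x[130:250,90:250,::-1],(800,600),interpolation=cv2.INTER_CUBIC))
```

```text
prong 136 [226.8 153.5] (array([539.6, 120.8]), array([50.7, 13. ]), 82.5)
 line dx/dy 0.14379916444894045 -98.18298974837568 x@y125 538.0974342500382
prong 130 [253.6 156.5] (array([561.3, 118.3]), array([51.7,  7.7]), 81.4)
 line dx/dy 0.14755604216284315 -98.39376959586482 x@y125 562.333754506326
hub wrist [566.5 236.6] res 0.7914259554492744
hub free r [566.2 234.3  88.2]
pointer [(array([545.7,  88.7]), array([63.5, 10.6]), 84.5), (array([546.3,  90.8]), array([61.8, 10.3]), 84.5)] [538.4  59.8]
well2 (array([572.3, 286.6]), np.float64(31.437814375426452))
```

View pics/t2.png

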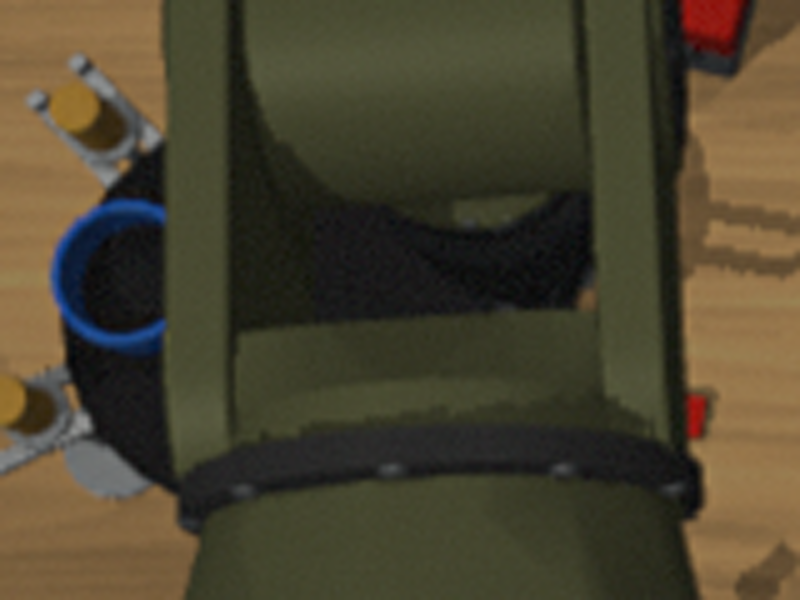

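Plate, prongs and pointer agree on a hub near (565.8, 234). The fork points at -98.3°, and the pointer at about -95.7°, so I'll nudge it back 2.6° with the finger on the other side of the well.

```bash
sed -i 's/^HUB=.*/HUB=np.array([565.8,234.])/' v.py
cat > look.py <<'E'
from v import *
def fork(c,im,x0=205,x1=275,y0=120,y1=190,save=None):
    h=hsv(im);S=h[...,1].astype(int);V=h[...,2].astype(int);m=np.zeros((384,512),bool);m[y0:y1,x0:x1]=1
    out=[]
    for b in blobs((S<40)&(V>120)&m,40)[:2]:
        mid=[b[b[:,1]==r].mean(0) for r in range(130,175)if (b[:,1]==r).sum()>1]
        q=plane("wrist",mid,190,c);d=np.polyfit(q[:,1],q[:,0],1);out.append((np.degrees(np.arctan2(-1,-d[0])),np.polyval(d,127.)))
    print("prongs (angle, x@y127)",np.round(out,1).tolist())
E
python3 - <<'E'
from look import *
p=HUB+54*ud(82);robot.movep([*p,285.],down(85));print(line(*p,219,150,8))
for a in(85,90.6):
    q=HUB+53*ud(a);line(*q,219,40);st(a)
q=HUB+53*ud(86.5);line(*q,219,60);line(*q,290,250)
robot.movep([560,90,330],down(85));st()
c=robot.get_calibration("wrist");im=robot.camera("wrist");np.save("w2.npy",im);np.save("w2c.npy",c,allow_pickle=True)
fork(c,im)
h=hsv(im);H,S=h[...,0].astype(int),h[...,1];m=np.zeros((384,512),bool);m[130:190,228:270]=1
for b in blobs((((H<6)|(H>174))&(S>150))&m,20):
    print("pointer",rect(plane("wrist",b,14,c)))
    for s in(-1,1):
        e=np.array([(b[b[:,1]==r][:,0].min() if s<0 else b[b[:,1]==r][:,0].max(),r) for r in np.unique(b[:,1])[5:-5]]);w=plane("wrist",e,14,c);f=np.polyfit(w[:,1],w[:,0],1);print(s,np.degrees(np.arctan2(-1,-f[0])),"x@90",np.polyval(f,90.))
E
```

```text
False
85 t 9.05 p [570.5 286.8 220. ] F [ 0.2  0.7 -0.7] w -0.2 g 0.0
90.6 t 9.33 p [565.  287.1 219.2] F [ 0.2  0.3 -0.2] w -0.0 g 0.0
t 10.83 p [560.   90.9 329.2] F [-0.3 -0.3 -0.1] w 0.2 g 0.0
prongs (angle, x@y127) [[-98.3, 538.4], [-98.3, 562.6]]
pointer (array([546.2,  90.8]), array([61.8, 10.4]), 84.5)
-1 -97.76504207973443 x@90 541.4945876903294
1 -97.86567632853719 x@90 550.5246809316568
```

Nothing moved: the finger's free play is larger than I took it for. I'll push further, then look from the +x side so both pointer edges are clear of the prongs.

Run:
```python
from look import *
p=HUB+54*ud(86);robot.movep([*p,285.],down(85));print(line(*p,219,150,8))
for a in(91,95.3):
    q=HUB+53*ud(a);line(*q,219,40);st(a)
q=HUB+53*ud(89);line(*q,219,60);line(*q,290,250)
robot.movep([640,70,330],down(85));st()
c=robot.get_calibration("wrist");im=robot.camera("wrist");np.save("w3.npy",im);np.save("w3c.npy",c,allow_pickle=True)
cv2.imwrite("pics/w3.png",cv2.resize(im[80:230,60:320,::-1],(800,462),interpolation=cv2.INTER_CUBIC))
```

```text
False
91 t 12.57 p [564.9 287.  220. ] F [ 0.  -0.8 -1. ] w -0.1 g 0.0
95.3 t 12.82 p [560.7 286.8 219.2] F [-0.3 -0.4 -0.9] w 0.1 g 0.0
t 14.43 p [639.7  71.2 329.3] F [-0.4  0.  -0.1] w 0.2 g 0.0
```

View pics/w3.png

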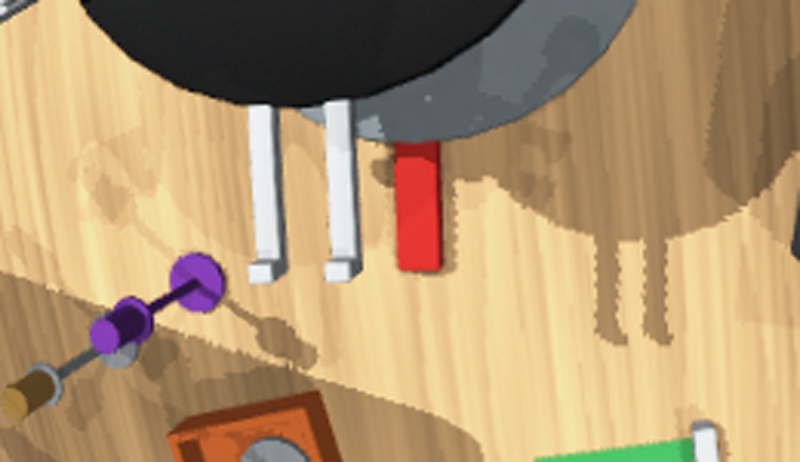

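Pointer edges run (395,145)-(399,268) and (439,145)-(440,270) in the crop; both prongs are clear of it.

Run:
```python
from look import *
np.set_printoptions(suppress=True,precision=1)
c=np.load("w3c.npy",allow_pickle=True).item();im=np.load("w3.npy");h=hsv(im);H,S,V=[h[...,i].astype(int) for i in range(3)]
def box(x0,x1,y0,y1):
    m=np.zeros((384,512),bool);m[y0:y1,x0:x1]=1;return m
def edges(b,z,r0,r1):
    o=[]
    for f in(np.min,np.max):
        e=np.array([(f(b[b[:,1]==r][:,0])+(0 if f is np.min else 0),r) for r in range(r0,r1)],float);w=plane("wrist",e,z,c);o.append(np.polyfit(w[:,1],w[:,0],1))
    o=np.array(o);return o,o.mean(0)
red=((H<6)|(H>174))&(S>150)
for b in blobs(red&box(180,215,120,172),20):
  for z in(4,14):
    o,m=edges(b,z,130,165);y=plane("wrist",b,z,c)[:,1];print("ptr z",z,m,"dir",np.degrees(np.arctan2(-1,-m[0])),"width",np.polyval(o[1]-o[0],90.),"x@90",np.polyval(m,90.),"tip y",y.min())
cl=[]
for b in blobs((S<40)&(V>190)&box(138,180,112,172),40)[:2]:
    print(b.min(0),b.max(0));o,m=edges(b,190,118,162);cl.append(m);print("prong dir",np.degrees(np.arctan2(-1,-m[0])),"w",np.polyval(o[1]-o[0],127.),"x@127",np.polyval(m,127.), "tip",plane("wrist",b,198,c)[:,1].min())
m=np.mean(cl,0);print("fork centre x@127",np.polyval(m,127.),"x@hub y",np.polyval(m,234.))
# plate circle again
b=blobs((V<60)&(S<120)&box(0,340,0,116))[0];w=plane("wrist",b,190,c)
w=w[(b[:,1]>82)&(b[:,1]<113)]
from scipy.optimize import least_squares
r=least_squares(lambda p:np.hypot(*(w-p).T)-90,HUB,loss="soft_l1");print("hub",r.x,np.abs(r.fun).mean())
```

```text
ptr z 4 [  0.1 542.4] dir -95.27853197173579 width 21.58301306955132 x@90 550.7245900789551 tip y 56.67177527113019
ptr z 14 [  0.1 544.4] dir -95.27853197173563 width 21.075420529422942 x@90 552.7610488555557 tip y 58.67469387005892
[165 113] [174 163]
prong dir -95.00476160249076 w 6.0434571347292305 x@127 568.4980849920915 tip 102.16505584781395
[141 114] [150 163]
prong dir -95.21401503063255 w 6.27268094796878 x@127 544.3994414624284 tip 103.99279773728011
fork centre x@127 556.4487632272601 x@hub y 566.0159635896675
hub [567.9 235.9] 0.32016893780791195
```

The fork is aligned (-95.1° against -95.3°), with the mark at about (556.6, 128.6). Next I'll look at the spindle up close.

Run:
```python
from look import *
np.set_printoptions(suppress=True,precision=1)
robot.movep([448,-60,300],down(85));robot.open_gripper();st()
c=robot.get_calibration("wrist");im=robot.camera("wrist");np.save("w4.npy",im);np.save("w4c.npy",c,allow_pickle=True)
t=robot.camera("side");np.save("side2.npy",t)
cv2.imwrite("pics/w4.png",cv2.resize(im[:,:,::-1],(800,600),interpolation=cv2.INTER_CUBIC))
```

```text
t 16.19 p [448. -60. 300.] F [ 0.3 -0.2 -0. ] w 85.5 g 0.0
```

View pics/w4.png

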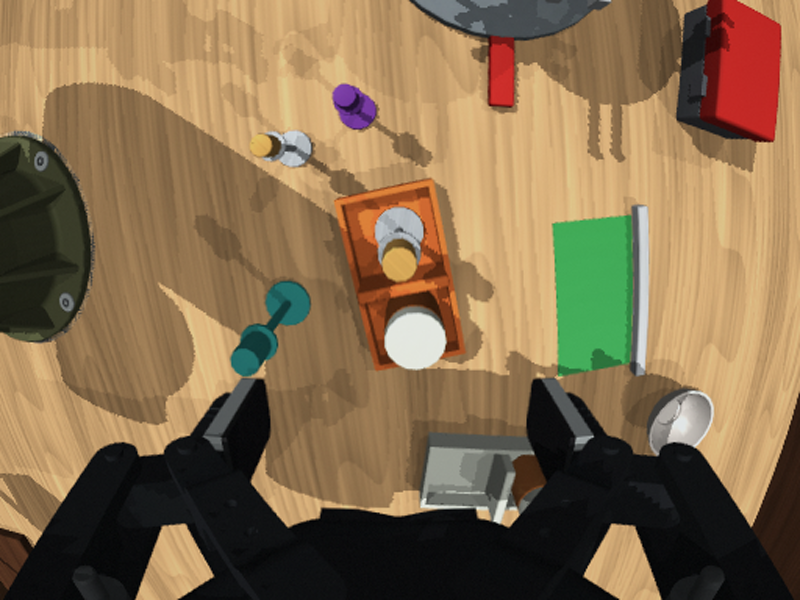

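The brass head top is at (399,264), the jar lid at (415,338), the tray corners are all visible, and the bay with its bar is at (553-648, 205-375).

Run:
```python
from look import *
np.set_printoptions(suppress=True,precision=1)
c=np.load("w4c.npy",allow_pickle=True).item();im=np.load("w4.npy");h=hsv(im);H,S,V=[h[...,i].astype(int) for i in range(3)]
def box(x0,x1,y0,y1):
    m=np.zeros((384,512),bool);m[y0:y1,x0:x1]=1;return m
R=lambda n,b,z:print(n,z,rect(plane("wrist",cv2.convexHull(b)[:,0],z,c)))
m=(H>13)&(H<26)&(S>90)&(V>150)&box(240,272,150,182)
for b in blobs(m,40)[:2]:
    p=cv2.convexHull(b)[:,0];print("brass",b.min(0),b.max(0),circ(plane("wrist",p,145,c)))
m=(S<50)&(V>120)&box(238,274,130,170)
for b in blobs(m,40)[:2]:
    p=cv2.convexHull(b)[:,0];print("disc",b.min(0),b.max(0)); k=p[p[:,1]<148];print(circ(plane("wrist",k,11,c)),len(k))
m=(S<40)&(V>150)&box(240,290,192,240)
for b in blobs(m,100)[:2]:print("lid a",circ(plane("wrist",cv2.convexHull(b)[:,0],83,c)))
m=(H>3)&(H<16)&(S>170)&(V>60)&box(205,310,105,245)
b=np.vstack(blobs(m,30));R("orange",b,28);
m=(H>50)&(H<75)&(S>120);b=blobs(m)[0];R("bay",b,0)
m=(S<40)&(V>110)&box(400,420,125,245)
for b in blobs(m,50)[:1]:R("bar",b,16);print(b.min(0),b.max(0))
# all from top image with known-size cross-check
```

```text
brass [244 158] [266 180] (array([449.5, -46.9]), np.float64(10.483202776112378))
disc [240 133] [270 168]
(array([449.7, -46.9]), np.float64(21.394869313492947)) 9
lid a (array([ 455.7, -122.8]), np.float64(23.837387862027416))
orange 28 (array([449.2, -86.7]), array([ 85.3, 161.4]), 7.0)
bay 0 (array([ 640.6, -128.7]), array([ 84.3, 159.4]), 3.0)
bar 16 (array([ 687.6, -124.7]), array([ 12.2, 180.1]), 3.1)
[407 131] [414 240]
```

```bash
sed -i 's/^HUB=.*/HUB=np.array([566.3,235.2])/' v.py
python3 - <<'E'
from look import *
line(449.5,-46.9,180,200);print(line(449.5,-46.9,137,100,8));st("down")
robot.close();st("grip")
line(449.5,-46.9,239,150);st("lift")
o=HUB+190*ud(-95.2);m=HUB+107*ud(-95.2)
line(*o,239,200);np.save("side3.npy",robot.camera("side"))
line(*m,239,60);robot.sleep(.2);st("over")
np.save("side4.npy",robot.camera("side"))
print(line(*m,221.5,25,8));st("low")
np.save("side5.npy",robot.camera("side"))
cv2.imwrite("pics/s5.png",np.hstack([cv2.resize(np.load(f"side{i}.npy")[170:290,120:270,::-1],(400,320),interpolation=cv2.INTER_CUBIC) for i in(4,5)]))
E
```

```text
False
down t 17.62 p [449.8 -47.  137.7] F [-0.2  0.2  0.7] w 85.6 g 0.0
grip t 18.23 p [449.7 -46.9 137.3] F [-0.7  0.   3.9] w 20.3 g 58.6
lift t 19.07 p [449.1 -46.8 238. ] F [-0.2 -0.2 -1.1] w 20.8 g 58.6
over t 21.68 p [556.6 128.5 239. ] F [-0.3 -0.5 -0.7] w 20.4 g 58.6
False
low t 22.58 p [556.6 128.6 221.5] F [ 0.7 -0.3 -0.5] w 20.4 g 58.9
```

View pics/s5.png

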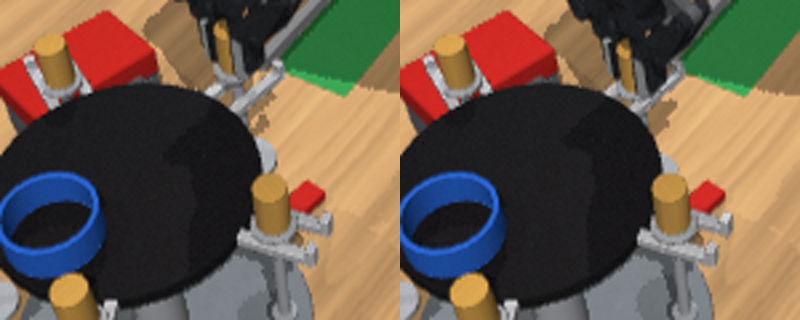

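The stem is between the prongs and the collar is just above them. I'll lower to contact, release and check.

Run:
```python
from look import *
m=HUB+107*ud(-95.2)
print(line(*m,217,8,5));st("low");robot.open_gripper();st("open")
line(*m,290,150);robot.movep([560,60,330],down(85));st()
c=robot.get_calibration("wrist");im=robot.camera("wrist");np.save("w6.npy",im);np.save("w6c.npy",c,allow_pickle=True)
s=robot.camera("side");np.save("side6.npy",s)
cv2.imwrite("pics/s6.png",np.hstack([cv2.resize(s[170:290,120:270,::-1],(400,320),interpolation=cv2.INTER_CUBIC),cv2.resize(im[40:200,160:360,::-1],(400,320),interpolation=cv2.INTER_CUBIC)]))
```

```text
True
low t 22.88 p [556.7 128.6 221.3] F [ 0.6 -0.4  6.3] w 20.5 g 59.1
open t 23.52 p [556.4 128.6 220.6] F [-0.  -0.6 -0.5] w 85.4 g 0.0
t 24.56 p [559.9  59.3 329.2] F [-0.1  1.5  0.3] w 85.5 g 0.0
```

View pics/s6.png

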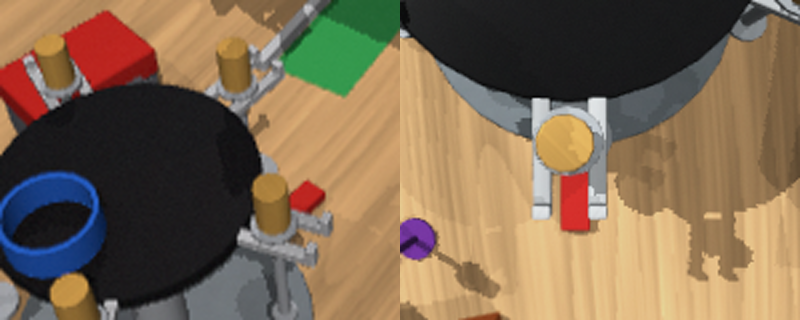

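Spindle hung and the carousel aligned. Next, the jar.

Run:
```python
from look import *
robot.movep([455.5,-123,180],down(97));
print(line(455.5,-123,61,130,8));st("down");robot.close();st("grip")
line(455.5,-123,185,150);st("lift")
f=np.array([532.3,-318.8])+40*ud(169.4);print(f,f[0]**2)
robot.movep([*f,185.],down(169.4));st("over");
w=robot.camera("wrist");c=robot.get_calibration("wrist");np.save("w7c.npy",c,allow_pickle=True);np.save("w7.npy",w)
np.save("top7.npy",robot.camera("top"));np.save("side7.npy",robot.camera("side"))
cv2.imwrite("pics/w7.png",np.hstack([cv2.resize(w[:,:,::-1],(400,300)),cv2.resize(np.load("side7.npy")[80:230,220:420,::-1],(400,300))]))
```

```text
False
down t 26.73 p [ 455.9 -123.1   61.7] F [0.5 0.6 0.4] w 85.4 g 0.0
grip t 27.18 p [ 455.8 -123.1   61.8] F [-1.9  2.8  8.5] w 48.1 g 61.4
lift t 28.16 p [ 455.1 -122.9  184.1] F [-0.2  0.7 -1.4] w 48.3 g 62.0
[ 492.98258603 -311.44194598] 243031.83013278776
over t 29.54 p [ 493.  -311.   184.7] F [ 0.1  0.9 -1.2] w 48.3 g 62.0
```

View pics/w7.png

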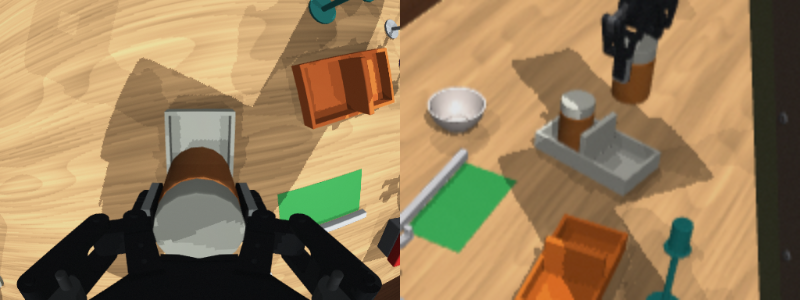

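Jar held upright; the white tray's near end shows at (165-236, 110). A quick check of that end's corners against the estimate.

Run:
```python
from look import *
np.set_printoptions(suppress=True,precision=1)
c=np.load("w7c.npy",allow_pickle=True).item()
p=plane("wrist",np.array([[165,111],[236,111]])*1.28,28,c);print(p,p.mean(0),np.linalg.norm(p[0]-p[1]))
t=np.array([532.3,-318.8]);print("expected",t+80*ud(169.4), "free from this",p.mean(0)-40*ud(169.4))
f=t+40*ud(169.4)
print(line(*f,90,150),line(*f,60,40,5));st("low");robot.open_gripper();st("open")
line(*f,170,150)
robot.movep([449,-70,260.],down(97));st()
w=robot.camera("wrist");c=robot.get_calibration("wrist");np.save("w8.npy",w);np.save("w8c.npy",c,allow_pickle=True)
h=hsv(w);H,S,V=[h[...,i].astype(int) for i in range(3)]
m=(H>3)&(H<16)&(S>170)&(V>60);m[:,:195]=0;m[:,320:]=0
b=np.vstack(blobs(m,30));print(b.min(0),b.max(0));print("orange",rect(plane("wrist",cv2.convexHull(b)[:,0],28,c)))
cv2.imwrite("pics/w8.png",np.hstack([cv2.resize(w[:,:,::-1],(400,300)),cv2.resize(robot.camera("side")[80:230,220:420,::-1],(400,300))]))
```

```text
[[ 446.9 -344.1]
 [ 462.6 -260.5]] [ 454.7 -302.3] 85.02194154324282
expected [ 453.7 -304.1] free from this [ 494.1 -309.6]
False True
low t 31.14 p [ 492.7 -311.3   61.8] F [-0.3  0.7  5. ] w 48.4 g 62.6
open t 31.6 p [ 492.4 -311.    61.3] F [-0.2 -0.2  0.1] w 85.3 g 0.0
t 33.94 p [449.1 -70.3 259.6] F [-0.5 -0.6 -0.1] w 85.2 g 0.0
[217 113] [319 333]
orange (array([ 477.8, -174.7]), array([112.9, 356.6]), 18.1)
```

View pics/w8.png

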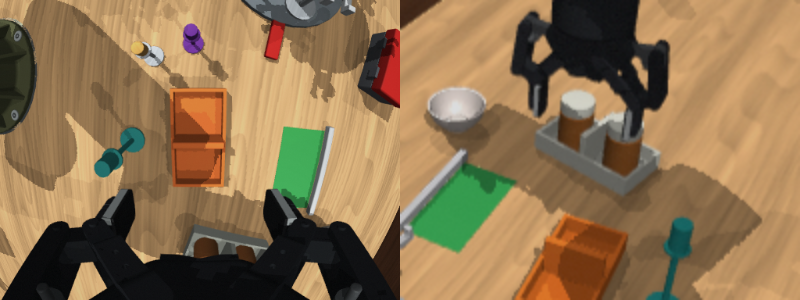

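Both jars stand upright in the white tray. I'll re-measure the orange tray and bay with the far objects excluded.

Run:
```python
from look import *
np.set_printoptions(suppress=True,precision=1)
c=np.load("w8c.npy",allow_pickle=True).item();w=np.load("w8.npy")
h=hsv(w);H,S,V=[h[...,i].astype(int) for i in range(3)]
m=(H>3)&(H<16)&(S>170)&(V>60);m[:,:205]=0;m[:,300:]=0;m[:100]=0;m[245:]=0
b=np.vstack(blobs(m,30));print(b.min(0),b.max(0));r=rect(plane("wrist",cv2.convexHull(b)[:,0],28,c));print("orange",r)
m=(H>50)&(H<75)&(S>120);print("bay",rect(plane("wrist",cv2.convexHull(blobs(m)[0])[:,0],0,c)))
m=(S<40)&(V>110);m[:,:385]=0;m[:,430:]=0;m[:155]=0;m[280:]=0
for b in blobs(m,50)[:1]:print("bar",rect(plane("wrist",cv2.convexHull(b)[:,0],16,c)))
np.save("tray.npy",r[0])
```

```text
[217 113] [289 238]
orange (array([449.2, -86.8]), array([ 85.3, 159.6]), 7.0)
bay (array([ 640.5, -128.8]), array([ 84.4, 159.6]), 3.2)
bar (array([ 687.7, -125.2]), array([ 15.4, 180.4]), 4.5)
```

Run:
```python
from look import *
t=np.array([449.2,-86.8]);b=np.array([640.5,-128.8])
robot.movep([*t,150.],down(7.));st("over")
print(line(*t,70,130,8));line(*t,46,40,8);robot.sleep(.3);st("down")
robot.close();robot.sleep(.2);st("grip")
z=robot.state()["ee_pos"][2]-.3
line(*(b-8*ud(3.1)),z,70,None,3.1);robot.sleep(.2);st("near")
print(line(*(b+4*ud(3.1)),z,15,10));st("contact")
np.save("side9.npy",robot.camera("side"))
cv2.imwrite("pics/s9.png",cv2.resize(np.load("side9.npy")[130:270,180:380,::-1],(700,490),interpolation=cv2.INTER_CUBIC))
```

```text
over t 35.42 p [449.3 -86.9 150.2] F [ 0.3 -0.1  0.2] w 86.0 g 0.0
False
down t 37.23 p [449.3 -86.8  46.2] F [0.1 0.8 0.2] w 85.6 g 0.0
grip t 38.11 p [449.3 -86.8  46.1] F [-0.1  0.1  2.9] w 9.5 g 59.0
near t 41.15 p [ 632.4 -129.2   46.2] F [-4.4  2.2  7.6] w 9.8 g 60.0
True
contact t 41.72 p [ 639.8 -129.    46.2] F [-4.6  0.2  6.6] w 9.4 g 59.7
```

Run:
```python
from look import *
b=np.array([640.5,-128.8]);z=45.9
print(line(*(b+4*ud(3.1)),z,8,15));st("push");robot.sleep(.2);st()
robot.open_gripper();robot.sleep(.2);st("open")
p=robot.state()["ee_pos"];line(p[0],p[1],160,120)
robot.movep([560,-130,300],down(85));st()
c=robot.get_calibration("wrist");w=robot.camera("wrist")
h=hsv(w);H,S,V=[h[...,i].astype(int) for i in range(3)]
m=(H>3)&(H<16)&(S>170)&(V>60);m[:100]=0;m[245:]=0;np.save("w10.npy",w);np.save("w10c.npy",c,allow_pickle=True)
for q in blobs(m,100):print(q.min(0),q.max(0),rect(plane("wrist",cv2.convexHull(q)[:,0],28,c)))
cv2.imwrite("pics/w10.png",cv2.resize(w[:,:,::-1],(800,600),interpolation=cv2.INTER_CUBIC))
```

```text
True
push t 42.07 p [ 639.9 -129.    46.3] F [-2.6  0.4  5. ] w 9.6 g 59.5
t 42.27 p [ 639.9 -129.    46.2] F [-3.1  0.8  4.7] w 9.6 g 59.5
open t 43.18 p [ 639.8 -129.    46. ] F [-0.6  0.4  0.3] w 85.1 g 0.0
t 45.6 p [ 560.  -130.   299.3] F [ 0.2  0.3 -1. ] w 85.4 g 0.0
[275 100] [346 213] (array([ 640.7, -130.3]), array([ 88.9, 158.3]), 3.1)
```

View pics/w10.png

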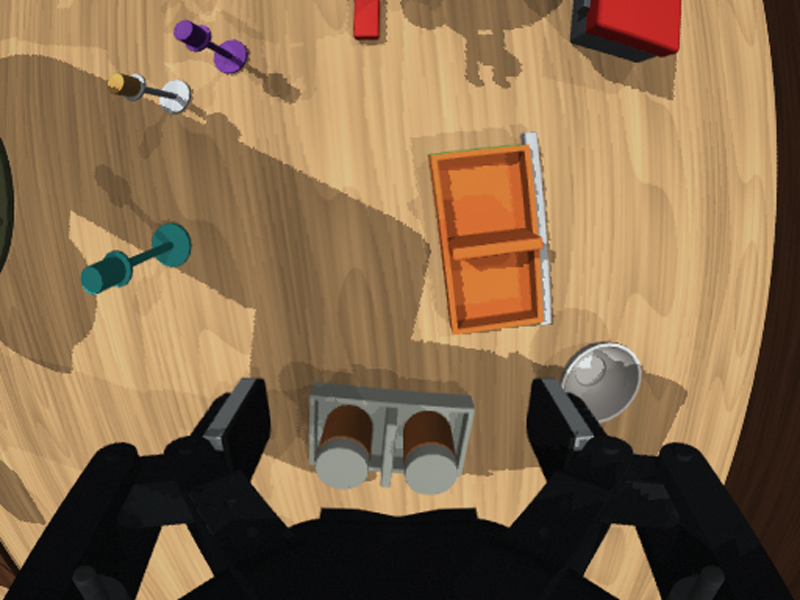

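The tray lies against the bar with a thin green line at its +y end (430-520,150); my mask clipped that end, so I'll re-measure.

Run:
```python
from look import *
np.set_printoptions(suppress=True,precision=2)
c=np.load("w10c.npy",allow_pickle=True).item();w=np.load("w10.npy")
h=hsv(w);H,S,V=[h[...,i].astype(int) for i in range(3)]
m=(H>3)&(H<16)&(S>170)&(V>60);m[:80]=0;m[245:]=0;m[:,:265]=0
q=np.vstack(blobs(m,60));P=lambda uv,z:plane("wrist",uv,z,c)
print(q.min(0),q.max(0),rect(P(cv2.convexHull(q)[:,0],28)))
# left (near) rim edge and +y end rim edge, as lines, at z=28
l=np.array([(q[q[:,1]==r][:,0].min(),r) for r in range(105,205)],float);p=P(l,28);k=np.polyfit(p[:,1],p[:,0],1);print("left edge dir",np.degrees(np.arctan(-k[0])),"x@-129",np.polyval(k,-129.),"-> centre x",np.polyval(k,-129.)+42.5)
g=(H>40)&(H<80)&(S>90);g[:80]=0;g[110:]=0;ys,xs=np.nonzero(g);print("green px",len(xs),P(np.c_[xs,ys],0).min(0),P(np.c_[xs,ys],0).max(0))
u=np.array([(x,q[q[:,0]==x][:,1].min()) for x in range(283,325)],float);p=P(u,28);e=(p-[640.5,-128.8])@ud(93.1);print("+y end along bay y:",e.mean(),"(80 ideal)")
B=(S<45)&(V>110);B[:85]=0;B[210:]=0;B[:,:330]=0;B[:,:][:,360:]=0
b=blobs(B,50)[0];l=np.array([(b[b[:,1]==r][:,0].max(),r) for r in range(92,200)],float);p=P(l,16);k=np.polyfit(p[:,1],p[:,0],1);print("bar far edge dir",np.degrees(np.arctan(-k[0])))
```

```text
[275  93] [346 213] (array([ 640.6, -129.7]), array([ 88.9, 159.7]), 3.1)
left edge dir 3.024134804615832 x@-129 596.6972402499287 -> centre x 639.1972402499287
green px 20 [596.59 -51.08] [678.23 -46.43]
+y end along bay y: 77.98153139546982 (80 ideal)
bar far edge dir 3.2475474684629906
```

Square to within about 0.2°, about 1–2 mm off along y and perhaps 1 mm from the bar. I have time for one gentle regrip to seat it.

Run:
```python
from look import *
t=np.array([639.8,-129.3]);y=ud(93.1);x=ud(3.1)
robot.movep([*t,150.],down(3.1));line(*t,70,130,8);line(*t,46,50,8);robot.sleep(.3);robot.close();robot.sleep(.2);st("grip")
p=robot.state()["ee_pos"];z=45.9
a=p[:2]-2*x+1.2*y;line(*a,z,15);robot.sleep(.2);st("back")
for i in range(2):
    print(line(*(a+6*x),z,10,30));st("push")
robot.open_gripper();robot.sleep(.2);p=robot.state()["ee_pos"];line(p[0],p[1],160,130)
robot.movep([560,-130,300],down(85));st()
c=robot.get_calibration("wrist");w=robot.camera("wrist");P=lambda uv,z:plane("wrist",uv,z,c)
h=hsv(w);H,S,V=[h[...,i].astype(int) for i in range(3)]
m=(H>3)&(H<16)&(S>170)&(V>60);m[:80]=0;m[245:]=0;m[:,:265]=0
q=np.vstack(blobs(m,60));print(rect(P(cv2.convexHull(q)[:,0],28)))
l=np.array([(q[q[:,1]==r][:,0].min(),r) for r in range(105,205)],float);p=P(l,28);k=np.polyfit(p[:,1],p[:,0],1);print("dir",np.degrees(np.arctan(-k[0])),"centre x",np.polyval(k,-129.)+42.5)
u=np.array([(x,q[q[:,0]==x][:,1].min()) for x in range(283,325)],float);p=P(u,28);print("+y end",((p-[640.5,-128.8])@ud(93.1)).mean())
```

```text
grip t 49.54 p [ 639.8 -129.3   46.1] F [-0.3 -0.6  2. ] w 9.4 g 59.3
back t 50.04 p [ 637.8 -128.2   46.1] F [-0.9  0.2  5.5] w 9.3 g 59.8
True
push t 50.48 p [ 639.9 -128.2   46.2] F [-2.6  0.5  5.8] w 9.3 g 59.9
True
push t 50.77 p [ 640.1 -128.2   46.4] F [-3.3  0.5  6.6] w 9.3 g 60.0
t 54.03 p [ 560.  -130.   299.3] F [-0.3  0.1  1.1] w 85.6 g 0.0
(array([ 640.6, -128.9]), array([ 89. , 159.9]), 3.1)
dir 3.03266949013565 centre x 639.1376482846218
+y end 79.01901440447084
```

The push stopped at the same x both times with a 30 N force rise, so the tray is on the bar. Handing in.

```bash
python3 -c "
from rig import robot
print(robot.hand_in())"
```

```text
the job is handed in; nothing more can be done
None
```

I handed the job in at about 54 s of the 72 s allowed: carousel turned to the mark, spindle hung in the empty fork, jar upright in the white tray's free place, and orange tray square against the stop bar (about 1 mm off along it); no verdict was returned.

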